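# Set the throw of an air grille

## Robot

A 6-joint arm with a two-finger parallel gripper is mounted at the origin on the work surface. World frame = base frame: x ahead of the robot, y to its left, z up, the work surface at z = 0. Lengths are in m, angles in degrees, forces in N, time in s.
With the tool pointing down it reaches from about 0.325 to 0.75 m from the base axis. Payload 7.6 kg.
Tool frame: the origin (TCP) lies on the centre line of the jaws, within the pads' length; the fingertips stand 8 mm ahead of it and the grasp point (between the pads) lies 11 mm behind it (bot.finger_overhang is the distance from the TCP to the fingertips, in m); z points along the fingers, y is the line along which they close (so a half turn about z gives the same grasp; the last joint's range is limited). The gripper opens to 85 mm and grips with 20 to 120 N. Pads are 22 mm wide; open, the fingers measure 114 mm over their backs; the gripper's body (76 mm by 85 mm) begins 54 mm behind the grasp point. The pads swing forward as they close: fully open they stand 13 mm farther back than shut.
Start: joints at [71.259, 2.991, 80.254, -0, 96.75, -4.028], TCP at [0.133, 0.508, 0.205] pointing down, gripper open.
Joint ranges: [-166.34, 166.34], [-52.06, 124.39], [6.96, 135.62], [-60.46, 240.46], [14.63, 156.25], [-167.68, 167.68]. Speed limits (degrees/s): [147.25, 147.25, 172.46, 180, 180, 180].

## Interface

Orientations are given as [roll, pitch, yaw] about the fixed x, y, z axes, in that order (R = Rz(yaw) Ry(pitch) Rx(roll)).
In Python, from rig import observe, cams, bot gives the robot as it stands.
- The arm moves only by the tool carry_out, never from a script. Its argument "commands" is a list that holds one entry, the list of rows, each a list of 7 numbers: the shift along the tool's x, y, z in cm, then the turn, a rotation vector about the tool's x, y, z in rad, then the finger opening in cm, from 0 to 8.54. In form: [[[dx, dy, dz, wx, wy, wz, jaw], ...]]. A call has 1 to 10 rows; each row shifts and turns the commanded pose from where the row before left it, along the tool's axes as they then stand; what a row does not reach is not made up. A row lasts 1/8 s, in which the tool goes at most 62.5 mm and 10.7 degrees, less where a joint would pass 70% of its speed; a pose out of reach is approached as far as the arm can. A call is refused whole if a number of a shift passes 6.25 or a number of a turn 0.188, either way. A call with a gripper value outside its range is refused whole. The fingers move at their own pace and stop on an object; "force" is the grip in N (left out, the last holds). Time passes only in rows, so rows that do not move let the fingers close. It gives the time, the measured TCP pose, the force, the opening and the grip force at its end, in the units of the state.
- observe(): the state, without advancing time (a new reading comes with each control period).
- cams.grab_frame(name): name is "scene" or "top" or "wrist"; returns the picture (400x640x3 uint8, blue, green, red); there is no depth.
- cams.calibration(name): a dict with "mtx" (3x3 intrinsics, pixels), "R" (3x3) and "t" (3): a world point X has camera coordinates R X + t. Camera axes: x right, y down, z forward; pixel columns grow to the right and rows downward; lengths in m; the calibration is good to about 2 mm. A picture is of the moment at which its call begins: read the wrist's pose just before it. calibration takes no time and is no camera call; for the wrist camera it gives the pose at the moment of the call.
- bot.hand_in(): hands the job in; it is judged then, once.
The state is a dict: "time_s": time; "joint_positions": joint angles; "joint_vel": joint speeds; "effort": joint torques, N m; "position": TCP position; "orientation": TCP orientation; "ft_force": force on the tool from outside, world axes, zero at the start; "torque": the same for the moment, N m; "finger_gap": finger opening in m; "grip_force": force on a finger pad.
Only numpy, scipy, OpenCV 4.12 (cv2) and the standard library are available. Lean on these libraries where they do the work, as an engineer would, in place of code of your own. Each camera call takes 0.05 s, during which the arm holds its last target. There are 200 camera calls.

## Task

Set the throw of the air grille that is mounted face up on its sheet-metal plenum box: run the fingertips lightly along the row of blades, from the end with the round duct collar to the plain end, tipping the blades over as you go so that all eight end up leaning about 45 degrees away from the collar. Only touch, gripping nothing; do not lift the box or push it out of place, leave the things around it alone, and take the hand clear at the end.

Things in the scene. Friction and masses are not known exactly. Their poses are not given: they have to be found in the camera images.
- plenum: Loose sheet-metal plenum box, about 2 kg, on the bench, with a white-framed air grille face up on top. Origin: centre of its underside; z up, x along the row of blades, from the end with the round duct collar (-x) to the plain end (+x). Box 250 (x) by 134 (y) mm. 8 aluminium blades lie across the row (along y, 102 mm long, 2 mm thick, front edge round, 3 mm thick), 25 mm apart.
- face (a point): Centre of the grille, level with the frame's flat top face, 125 mm above the box's origin. Frame 262 (x) by 146 (y) mm overall, border 20 mm wide round an opening of 222 by 106 mm. Each blade turns alone on a pivot along y 11.2 mm below this level; its front edge is 18 mm from the pivot.
- collar (a point): Centre of the open mouth of the round duct collar on the -x end of the box: 100 mm diameter, sticks out 55 mm, axis level, 60 mm above the bench; mouth 179 mm from the box's centre.
- row_start (a point): Point level with the frame's face, above the pivot of blade 1 (next to the collar), at mid-length of the blade; 43.5 mm from the frame's outer edge at the collar end. Front edge of a blade against the face: upright 6.8 mm above, at 30 degrees 4.4 above, at 45 degrees 1.5 above, at 60 degrees 2.2 below.
- row_end (a point): Point level with the frame's face, above the pivot of blade 8 (farthest from the collar), mid-length of the blade; 175 mm from row_start. Blades have no spring and stay where left (friction 0.03 N m, about 2 N at the front edge); they start within 20 degrees of upright, leaning either way.
- blade1 (a joint): Angle of blade 1 of 8, counted from the collar end (blade 1 pivots -87.5 mm along the box's x axis). 0 = upright (square to the face), positive = front edge leaning away from the collar (+x of the box), negative = towards it; 0.785 rad = 45 degrees. Limits -1.2 to 1.2.
- blade2 (a joint): Angle of blade 2 of 8, counted from the collar end (blade 2 pivots -62.5 mm along the box's x axis). 0 = upright (square to the face), positive = front edge leaning away from the collar (+x of the box), negative = towards it; 0.785 rad = 45 degrees. Limits -1.2 to 1.2.
- blade3 (a joint): Angle of blade 3 of 8, counted from the collar end (blade 3 pivots -37.5 mm along the box's x axis). 0 = upright (square to the face), positive = front edge leaning away from the collar (+x of the box), negative = towards it; 0.785 rad = 45 degrees. Limits -1.2 to 1.2.
- blade4 (a joint): Angle of blade 4 of 8, counted from the collar end (blade 4 pivots -12.5 mm along the box's x axis). 0 = upright (square to the face), positive = front edge leaning away from the collar (+x of the box), negative = towards it; 0.785 rad = 45 degrees. Limits -1.2 to 1.2.
- blade5 (a joint): Angle of blade 5 of 8, counted from the collar end (blade 5 pivots +12.5 mm along the box's x axis). 0 = upright (square to the face), positive = front edge leaning away from the collar (+x of the box), negative = towards it; 0.785 rad = 45 degrees. Limits -1.2 to 1.2.
- blade6 (a joint): Angle of blade 6 of 8, counted from the collar end (blade 6 pivots +37.5 mm along the box's x axis). 0 = upright (square to the face), positive = front edge leaning away from the collar (+x of the box), negative = towards it; 0.785 rad = 45 degrees. Limits -1.2 to 1.2.
- blade7 (a joint): Angle of blade 7 of 8, counted from the collar end (blade 7 pivots +62.5 mm along the box's x axis). 0 = upright (square to the face), positive = front edge leaning away from the collar (+x of the box), negative = towards it; 0.785 rad = 45 degrees. Limits -1.2 to 1.2.
- blade8 (a joint): Angle of blade 8 of 8, counted from the collar end (blade 8 pivots +87.5 mm along the box's x axis). 0 = upright (square to the face), positive = front edge leaning away from the collar (+x of the box), negative = towards it; 0.785 rad = 45 degrees. Limits -1.2 to 1.2.
- tape: Bystander: roll of grey tape lying flat, 104 mm diameter, 48 mm high. Origin: centre of its underside. Leave alone.
- screwdriver: Bystander: screwdriver lying on the bench, under 40 mm high. Origin under its middle. Leave alone.
- carton: Bystander: small cardboard carton of screws, 85 by 55 by 45 mm. Origin: centre of its underside. Leave alone.
- spray: Bystander: upright can, 56 mm diameter, 150 mm high. Origin: centre of its underside. Leave alone.

How it is judged:
By the outcome, as a careful person would: the job done as asked, in the order asked, and still so for the second after the job is handed in, with the robot touching nothing.
It also fails if it takes over 45 s, if anything falls off the work surface, if the arm or the gripper's body presses on something with over 40 N, if the wrist force passes 120 N, or if a joint passes its speed limit or range.

## Working session

There is one attempt and no reset: what is moved stays moved. The work goes in short steps, Python scripts to look and compute and a tool call to move; the robot and the scene stay as the last step left them, time stands still between calls to the robot, and variables do not carry over. Pictures are saved under pics/ and viewed, at most 10 in all, crops included, and the job is handed in when it is done.

Besides the shell and the picture viewer there is one more tool, called by a JSON object that holds its "op" and its "data". carry_out: Moves the arm, as the interface text tells. Its arguments: {"type":"object","properties":{"commands":{"type":"array","items":{"type":"array","items":{"type":"array","items":{"type":"number"}}}},"force":{"type":"number"}},"required":["commands"]}

```bash
mkdir -p pics; ls; python3 - <<'E'
from rig import observe, cams, bot
import cv2
print(observe())
for n in("scene","top"):
    cv2.imwrite(f"pics/{n}0.png",cams.grab_frame(n)); c=cams.calibration(n); print(n,c)
E
```

```text
pics
{'time_s': 0.0, 'joint_positions': array([ 7.12592467e+01,  3.02613967e+00,  8.03135751e+01,  1.77302111e-03,
        9.67474060e+01, -4.02890734e+00]), 'joint_vel': array([ 0.06160826, -0.05478676,  0.01829247,  0.00137979,  0.11479022,
        0.05954603]), 'effort': array([-1.23447712e-04, -3.81659389e+01, -3.60196388e+01, -6.44349086e-06,
        6.09049122e-03,  5.22311154e-06]), 'position': array([0.13319853, 0.50747838, 0.2044774 ]), 'orientation': array([-1.79913218e+02, -7.87778795e-03,  1.65288355e+02]), 'ft_force': array([-0.38414524,  0.49099086,  0.53775406]), 'torque': array([-0.01856242, -0.02547026, -0.0149062 ]), 'grip_force': 0.0, 'finger_gap': 0.08516579905267276}
scene {'mtx': array([[414.64659831,   0.        , 316.38232933],
       [  0.        , 414.64659831, 204.06003319],
       [  0.        ,   0.        ,   1.        ]]), 'R': array([[-0.42759038,  0.90396157, -0.00446616],
       [ 0.69278433,  0.32451789, -0.64400156],
       [-0.58070331, -0.27846296, -0.76501114]]), 't': array([ 0.22579996, -0.34001973,  1.25517536])}
top {'mtx': array([[364.49327067,   0.        , 316.40937973],
       [  0.        , 364.49327067, 201.33092899],
       [  0.        ,   0.        ,   1.        ]]), 'R': array([[ 0.00407456, -0.99987601, -0.01521063],
       [-0.98283918, -0.00119903, -0.1844606 ],
       [ 0.18441949,  0.0157012 , -0.9827222 ]]), 't': array([0.01989456, 0.58966477, 0.68246648])}
```

View pics/scene0.png

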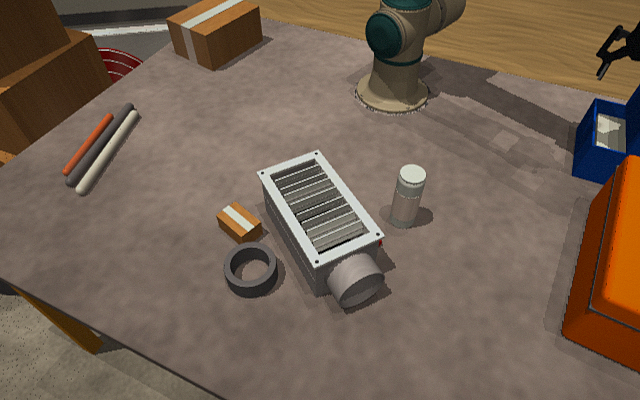

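View pics/top0.png

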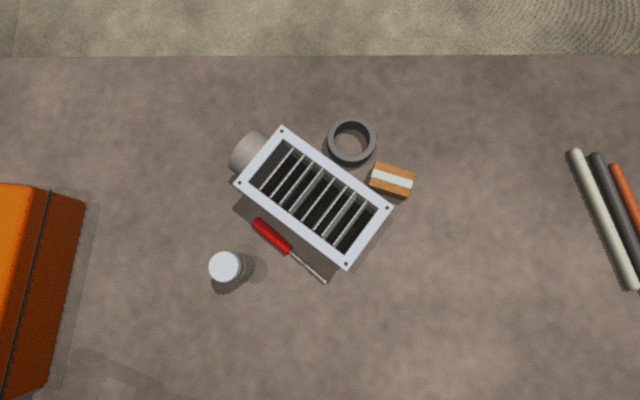

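The scene view shows the collar at about (356,279), with frame corners near (258,172), (318,151), (384,235) and (318,266). In the top view the collar is at (248,152) and the corners are near (282,126), (394,206), (347,269) and (234,183). The spray can top is at (225,267), with the screwdriver between it and the box.

```bash
cat > h.py <<'E'
import numpy as np, cv2
from rig import observe, cams, bot
def ray(c,px):
    d=c["R"].T@np.linalg.solve(c["mtx"],np.array([px[0],px[1],1.])); return -c["R"].T@c["t"],d/np.linalg.norm(d)
def onplane(c,px,z):
    o,d=ray(c,px); return o+d*(z-o[2])/d[2]
def tri(views):
    A=np.zeros((3,3));b=np.zeros(3)
    for c,p in views:
        o,d=ray(c,p);M=np.eye(3)-np.outer(d,d);A+=M;b+=M@o
    X=np.linalg.solve(A,b)
    return X,max(np.linalg.norm(np.cross(X-ray(c,p)[0],ray(c,p)[1])) for c,p in views)
def proj(c,X):
    p=c["mtx"]@(c["R"]@X+c["t"]); return p[:2]/p[2]
def frame(img,thr,seed):
    hsv=cv2.cvtColor(img,cv2.COLOR_BGR2HSV)
    m=((hsv[...,2]>thr)&(hsv[...,1]<50)).astype(np.uint8)
    n,l,s,_=cv2.connectedComponentsWithStats(m)
    k=l[seed[1],seed[0]]; m=(l==k).astype(np.uint8)
    ct=max(cv2.findContours(m,cv2.RETR_EXTERNAL,cv2.CHAIN_APPROX_NONE)[0],key=cv2.contourArea)
    h=cv2.convexHull(ct)
    q=cv2.approxPolyDP(h,12,True)[:,0].astype(float)
    # refine: line fit per side
    P=ct[:,0].astype(float); L=[]
    for i in range(len(q)):
        a,b=q[i],q[(i+1)%len(q)];u=(b-a)/np.linalg.norm(b-a);n_=np.array([-u[1],u[0]])
        t=(P-a)@u; ok=(abs((P-a)@n_)<2.5)&(t>6)&(t<np.linalg.norm(b-a)-6)
        vx,vy,x,y=cv2.fitLine(P[ok].astype(np.float32),cv2.DIST_HUBER,0,.01,.01).ravel(); L.append(np.cross([x,y,1],[x+vx,y+vy,1]))
    r=[]
    for i in range(len(q)):
        p=np.cross(L[i-1],L[i]); r.append(p[:2]/p[2])
    return np.array(r),k,s[k]
E
python3 - <<'E'
from h import *
C={n:cams.calibration(n) for n in("scene","top")}
I={n:cv2.imread(f"pics/{n}0.png") for n in C}
q={}
for n,sd,t in(("scene",(322,258),165),("top",(282,131),165)):
    r,k,s=frame(I[n],t,sd); q[n]=r; print(n,k,s,r.round(1).tolist(), [onplane(C[n],p,.125).round(4).tolist() for p in r])
W={n:np.array([onplane(C[n],p,.125) for p in q[n]]) for n in q}
X=[]
for i,p in enumerate(q["top"]):
    j=np.argmin(np.linalg.norm(W["scene"]-W["top"][i],axis=1))
    x,e=tri([(C["top"],p),(C["scene"],q["scene"][j])]);X.append(x);print(x.round(4),round(e,4))
X=np.array(X);print("centre",X.mean(0),[np.linalg.norm(X[i]-X[i-1]).round(4) for i in range(4)])
E
```

```text
scene 19 [ 257  150  127  118 3131] [[317.8, 149.5], [384.3, 235.2], [314.1, 267.1], [256.5, 171.6]] [[0.45, -0.0328, 0.125], [0.6071, 0.1754, 0.125], [0.7226, 0.0884, 0.125], [0.5654, -0.1199, 0.125]]
top 0 [     0      0    640    400 249225] [[639.0, -0.0], [639.0, 399.0], [-0.0, 399.0], [0.0, -0.0]] [[0.9887, -0.626, 0.125], [0.2476, -0.5097, 0.125], [0.238, 0.5504, 0.125], [0.9998, 0.6772, 0.125]]
[ 0.6964 -0.1228  0.4194] 0.1591
[ 0.2766 -0.4308 -0.056 ] 0.1815
[0.4908 0.2516 0.2949] 0.2061
[0.7681 0.275  0.4323] 0.0821
centre [ 0.55795056 -0.00675933  0.27263852] [np.float64(0.4044), np.float64(0.7051), np.float64(0.7966), np.float64(0.3104)]
```

```bash
cat > m.py <<'E'
from h import *
C={n:cams.calibration(n) for n in("scene","top")}
I={n:cv2.imread(f"pics/{n}0.png") for n in C}
print(cv2.cvtColor(I["top"],cv2.COLOR_BGR2HSV)[[150,160,238,240],[258,335,372,300]])
q={}
for n,sd,t in(("scene",(322,258),165),("top",(335,160),150)):
    r,k,s=frame(I[n],t,sd); q[n]=r; print(n,k,s,r.round(1).tolist())
W={n:np.array([onplane(C[n],p,.125) for p in q[n]]) for n in q}
X=[]
for i,p in enumerate(q["top"]):
    j=np.argmin(np.linalg.norm(W["scene"]-W["top"][i],axis=1))
    x,e=tri([(C["top"],p),(C["scene"],q["scene"][j])]);X.append(x);print(x.round(4),round(e,4),W["top"][i].round(4),W["scene"][j].round(4))
X=np.array(X);print("centre",X.mean(0),[np.linalg.norm(X[i]-X[i-1]).round(4) for i in range(4)])
for A in (X,W["top"],W["scene"]):
    c=A.mean(0); s=[(A[i]-A[i-1])[:2] for i in range(4)]
    L=sorted(s,key=np.linalg.norm)[2:]; v=L[0]-L[1]; v*=1 if v[1]<0 else -1
    print(c.round(4),"yaw",np.degrees(np.arctan2(v[1],v[0])))
print("spray top",onplane(C["top"],(225,267),.15),"tape",onplane(C["top"],(351,142),.048))
E
python3 m.py
```

```text
[[ 17  24 168]
 [  0  12  41]
 [ 12  43 130]
 [ 14  44  87]]
scene 19 [ 257  150  127  118 3131] [[317.8, 149.5], [384.3, 235.2], [314.1, 267.1], [256.5, 171.6]]
top 0 [     0      0    640    400 242613] [[639.0, -0.0], [639.0, 399.0], [-0.0, 399.0], [0.0, -0.0]]
[ 0.6964 -0.1228  0.4194] 0.1591 [ 0.9887 -0.626   0.125 ] [ 0.5654 -0.1199  0.125 ]
[ 0.2766 -0.4308 -0.056 ] 0.1815 [ 0.2476 -0.5097  0.125 ] [ 0.5654 -0.1199  0.125 ]
[0.4908 0.2516 0.2949] 0.2061 [0.238  0.5504 0.125 ] [0.6071 0.1754 0.125 ]
[0.7681 0.275  0.4323] 0.0821 [0.9998 0.6772 0.125 ] [0.6071 0.1754 0.125 ]
centre [ 0.55795056 -0.00675933  0.27263852] [np.float64(0.4044), np.float64(0.7051), np.float64(0.7966), np.float64(0.3104)]
[ 0.558  -0.0068  0.2726] yaw -122.62691867704957
[0.6185 0.023  0.125 ] yaw -90.03748193519101
[0.5863 0.0278 0.125 ] yaw -127.04893409632808
spray top [0.45753923 0.17553567 0.15      ] tape [ 0.71802971 -0.05069718  0.048     ]
```

```bash
sed -i 's/(335,160),150/(335,170),175/' m.py; python3 m.py
```

```text
[[ 17  24 168]
 [  0  12  41]
 [ 12  43 130]
 [ 14  44  87]]
scene 19 [ 257  150  127  118 3131] [[317.8, 149.5], [384.3, 235.2], [314.1, 267.1], [256.5, 171.6]]
top 1 [ 234  125  160  146 4016] [[280.8, 124.6], [393.0, 206.1], [346.1, 270.1], [232.9, 183.4]]
[0.724  0.0888 0.1274] 0.0002 [0.7252 0.0889 0.125 ] [0.7226 0.0884 0.125 ]
[ 0.5673 -0.1184  0.1274] 0.0 [ 0.5677 -0.1189  0.125 ] [ 0.5654 -0.1199  0.125 ]
[ 0.4529 -0.0319  0.1278] 0.0005 [ 0.4531 -0.0326  0.125 ] [ 0.45   -0.0328  0.125 ]
[0.6092 0.1751 0.1274] 0.0007 [0.61   0.1751 0.125 ] [0.6071 0.1754 0.125 ]
centre [0.5883766  0.0283822  0.12751701] [np.float64(0.1437), np.float64(0.2598), np.float64(0.1434), np.float64(0.2594)]
[0.5884 0.0284 0.1275] yaw -127.07085975207485
[0.589  0.0281 0.125 ] yaw -127.1044300751779
[0.5863 0.0278 0.125 ] yaw -127.04893409632808
spray top [0.45753923 0.17553567 0.15      ] tape [ 0.71802971 -0.05069718  0.048     ]
```

{"op": "carry_out", "data": {"commands": [[[-5, -1.9, 0, 0, 0, 0, 0], [-5, -1.9, 0, 0, 0, 0, 0], [-5, -1.9, 0, 0, 0, 0, 0], [-5, -1.9, 0, 0, 0, 0, 0], [-5, -1.9, 0, 0, 0, 0, 0], [-5, -1.9, 0, 0, 0, 0, 0], [-5, -1.9, 0, 0, 0, 0, 0], [-5, -1.9, 0, 0, 0, 0, 0], [-5, -1.9, 0, 0, 0, 0, 0], [-5, -1.9, 0, 0, 0, 0, 0]]], "force": 20}}

```text
time_s: 1.35
position: [0.5698, 0.1958, 0.2048]
orientation: [-180.0, -0.0, 165.3]
ft_force: [0.1, 0.5, -0.5]
finger_gap: 0.0
grip_force: 0.0
```

{"op": "carry_out", "data": {"commands": [[[0, 0, 0, 0, 0, 0.18, 0], [0, 0, 0, 0, 0, 0.18, 0], [0, 0, 0, 0, 0, 0.18, 0], [0, 0, 0, 0, 0, 0.18, 0], [0, 0, 0, 0, 0, 0.18, 0], [0, 0, 0, 0, 0, 0.18, 0], [0, 0, 0, 0, 0, 0.18, 0], [0, 0, 0, 0, 0, 0.18, 0], [0, 0, 0, 0, 0, 0.18, 0], [0, 0, 0, 0, 0, 0.18, 0]]]}}

```text
time_s: 2.6
position: [0.5685, 0.197, 0.2047]
orientation: [-180.0, 0.0, 61.8]
ft_force: [-0.5, -0.4, 0.2]
finger_gap: -0.0005
grip_force: 0.0
```

```bash
cat > pos.py <<'E'
from h import *
c=np.array([0.5884,0.0284]);yaw=-127.08
def rel(s,row,cross,psi):
    """tool dx,dy cm to reach box coords (row,cross) m; turn wz"""
    u=np.array([np.cos(np.radians(yaw)),np.sin(np.radians(yaw))]);v=np.array([-u[1],u[0]])
    tgt=c+row*u+cross*v; d=tgt-s["position"][:2]
    p=np.radians(s["orientation"][2]); 
    return np.round([100*d@[np.cos(p),np.sin(p)],100*d@[np.sin(p),-np.cos(p)]],2), round(float(-np.radians((psi-s["orientation"][2]+180)%360-180)),4)
def boxc(s):
    u=np.array([np.cos(np.radians(yaw)),np.sin(np.radians(yaw))]);v=np.array([-u[1],u[0]]);d=s["position"][:2]-c
    return (d@u).round(4),(d@v).round(4)
if __name__=="__main__":
    s=observe(); print(s["time_s"],s["position"].round(4),s["orientation"].round(2),s["ft_force"].round(2),s["finger_gap"],bot.finger_overhang,s["joint_positions"].round(1))
    print(boxc(s),rel(s,-.121,0,52.92))
E
python3 pos.py
```

```text
2.6 [0.5685 0.197  0.2047] [-1.7995e+02  4.0000e-02  6.1810e+01] [-0.46 -0.37  0.18] -0.0005342605961496005 0.008 [15.6 15.5 66.4  0.  98.2 43.8]
(np.float64(-0.1225), np.float64(-0.1175)) (array([-1.96, 11.59]), 0.1552)
```

{"op": "carry_out", "data": {"commands": [[[-0.5, 2.9, 0, 0, 0, 0, 0], [-0.5, 2.9, 0, 0, 0, 0, 0], [-0.5, 2.9, 0, 0, 0, 0, 0], [-0.46, 2.89, 0, 0, 0, 0, 0], [0, 0, 0, 0, 0, 0.155, 0], [0, 0, 0, 0, 0, 0, 0], [0, 0, 0, 0, 0, 0, 0]]]}}

```text
time_s: 3.48
position: [0.6618, 0.1258, 0.2051]
orientation: [-180.0, 0.0, 53.5]
ft_force: [-0.6, 0.7, -0.4]
finger_gap: 0.0001
grip_force: 0.0
```

```bash
python3 pos.py; python3 - <<'E'
from h import *
C=cams.calibration("wrist"); im=cams.grab_frame("wrist"); cv2.imwrite("pics/w1.png",im)
print(C)
u=np.array([np.cos(np.radians(-127.08)),np.sin(np.radians(-127.08))]);v=np.array([-u[1],u[0]])
for r in(-.131,.131):
  for w in(-.073,.073): print(proj(C,np.r_[np.array([.5884,.0284])+r*u+w*v,.125]).round(1))
E
```

```text
3.475 [0.6618 0.1258 0.2051] [-1.7998e+02  1.0000e-02  5.3460e+01] [-0.61  0.66 -0.36] 0.00010759494782252137 0.008 [  7.6  27.9  50.8   0.  101.3  44.2]
(np.float64(-0.122), np.float64(-0.0002)) (array([-0.1 ,  0.02]), 0.0094)
{'mtx': array([[296.61804966,   0.        , 321.98361923],
       [  0.        , 296.61804966, 196.74831899],
       [  0.        ,   0.        ,   1.        ]]), 'R': array([[ 8.03144780e-01, -5.95783765e-01, -4.08178525e-04],
       [-5.72171058e-01, -7.71504336e-01,  2.78210965e-01],
       [-1.66068487e-01, -2.23210136e-01, -9.60519907e-01]]), 't': array([-0.45678881,  0.44000363,  0.51625561])}
[237.2 184.8]
[406.6 186.3]
[253.9 414.8]
[385.7 415.7]
```

View pics/w1.png

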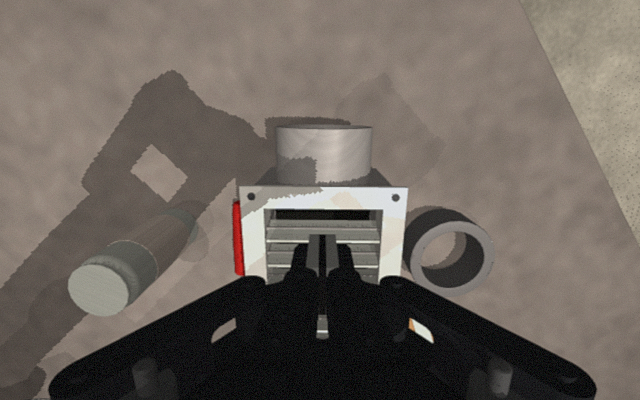

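The wrist view shows the frame's collar-end corners at (240,186) and (408,187). I predicted (237,185) and (407,186), so the pose is confirmed. Next I'll descend over the collar-end border and feel for the face.

{"op": "carry_out", "data": {"commands": [[[-0.1, 0, 1.5, 0, 0, 0.009, 0], [0, 0, 1.5, 0, 0, 0, 0], [0, 0, 1.5, 0, 0, 0, 0], [0, 0, 1.5, 0, 0, 0, 0], [0, 0, 0.4, 0, 0, 0, 0], [0, 0, 0.2, 0, 0, 0, 0], [0, 0, 0, 0, 0, 0, 0], [0, 0, 0, 0, 0, 0, 0]]]}}

```text
time_s: 4.53
position: [0.6617, 0.1248, 0.14]
orientation: [180.0, -0.1, 52.8]
ft_force: [0.1, 0.2, 0.9]
finger_gap: 0.0003
grip_force: 0.0
```

{"op": "carry_out", "data": {"commands": [[[0, 0, 0.05, 0, 0, 0, 0], [0, 0, 0.05, 0, 0, 0, 0], [0, 0, 0, 0, 0, 0, 0]]]}}

```text
time_s: 4.9
position: [0.6614, 0.1248, 0.1383]
orientation: [-180.0, -0.0, 52.8]
ft_force: [0.2, -0.3, -0.2]
finger_gap: -0.0001
grip_force: 0.0
```

{"op": "carry_out", "data": {"commands": [[[0, 0, 0.05, 0, 0, 0, 0], [0, 0, 0.05, 0, 0, 0, 0], [0, 0, 0, 0, 0, 0, 0]]]}}

```text
time_s: 5.28
position: [0.6614, 0.1248, 0.1372]
orientation: [-180.0, -0.0, 52.8]
ft_force: [-0.4, -0.2, 0.0]
finger_gap: 0.0003
grip_force: 0.0
```

{"op": "carry_out", "data": {"commands": [[[0, 0, 0.05, 0, 0, 0, 0], [0, 0, 0.05, 0, 0, 0, 0], [0, 0, 0, 0, 0, 0, 0]]]}}

```text
time_s: 5.65
position: [0.6614, 0.1248, 0.1362]
orientation: [-180.0, 0.0, 52.8]
ft_force: [0.2, 0.9, 0.1]
finger_gap: 0.0005
grip_force: 0.0
```

{"op": "carry_out", "data": {"commands": [[[0, 0, 0.05, 0, 0, 0, 0], [0, 0, 0, 0, 0, 0, 0]]]}}

```text
time_s: 5.9
position: [0.6614, 0.1248, 0.1358]
orientation: [-180.0, -0.0, 52.8]
ft_force: [-0.5, -0.8, 0.0]
finger_gap: 0.0001
grip_force: 0.0
```

{"op": "carry_out", "data": {"commands": [[[0, 0, 0.05, 0, 0, 0, 0], [0, 0, 0, 0, 0, 0, 0]]]}}

```text
time_s: 6.15
position: [0.6614, 0.1248, 0.1352]
orientation: [-180.0, -0.0, 52.8]
ft_force: [0.4, -0.5, -0.2]
finger_gap: -0.0002
grip_force: 0.0
```

{"op": "carry_out", "data": {"commands": [[[0, 0, 0.05, 0, 0, 0, 0], [0, 0, 0, 0, 0, 0, 0]]]}}

```text
time_s: 6.4
position: [0.6614, 0.1248, 0.1347]
orientation: [-180.0, -0.0, 52.8]
ft_force: [-0.0, 0.4, 0.6]
finger_gap: 0.0002
grip_force: 0.0
```

{"op": "carry_out", "data": {"commands": [[[0, 0, 0.05, 0, 0, 0, 0], [0, 0, 0, 0, 0, 0, 0]]]}}

```text
time_s: 6.65
position: [0.6614, 0.1248, 0.1342]
orientation: [-180.0, 0.0, 52.8]
ft_force: [-0.3, -0.1, -0.1]
finger_gap: -0.0
grip_force: 0.0
```

{"op": "carry_out", "data": {"commands": [[[0, 0, 0.04, 0, 0, 0, 0], [0, 0, 0, 0, 0, 0, 0]]]}}

```text
time_s: 6.9
position: [0.6614, 0.1248, 0.1338]
orientation: [-180.0, -0.0, 52.8]
ft_force: [0.3, 0.3, -0.2]
finger_gap: -0.0002
grip_force: 0.0
```

{"op": "carry_out", "data": {"commands": [[[0, 0, 0.04, 0, 0, 0, 0], [0, 0, 0, 0, 0, 0, 0]]]}}

```text
time_s: 7.15
position: [0.6614, 0.1248, 0.1335]
orientation: [-180.0, -0.0, 52.8]
ft_force: [0.8, -0.4, -0.2]
finger_gap: 0.0
grip_force: 0.0
```

{"op": "carry_out", "data": {"commands": [[[0, 0, 0.03, 0, 0, 0, 0], [0, 0, 0, 0, 0, 0, 0]]]}}

```text
time_s: 7.4
position: [0.6614, 0.1248, 0.1332]
orientation: [-180.0, -0.0, 52.8]
ft_force: [-0.7, -0.0, -0.0]
finger_gap: -0.0003
grip_force: 0.0
```

{"op": "carry_out", "data": {"commands": [[[0, 0, 0.03, 0, 0, 0, 0], [0, 0, 0, 0, 0, 0, 0]]]}}

```text
time_s: 7.65
position: [0.6614, 0.1248, 0.1329]
orientation: [-180.0, -0.0, 52.8]
ft_force: [-0.8, 0.3, -0.4]
finger_gap: 0.0001
grip_force: 0.0
```

{"op": "carry_out", "data": {"commands": [[[0, 0, 0.03, 0, 0, 0, 0], [0, 0, 0, 0, 0, 0, 0]]]}}

```text
time_s: 7.9
position: [0.6614, 0.1248, 0.1325]
orientation: [-180.0, -0.0, 52.8]
ft_force: [0.3, 0.2, -0.2]
finger_gap: -0.0
grip_force: 0.0
```

{"op": "carry_out", "data": {"commands": [[[0, 0, 0.03, 0, 0, 0, 0], [0, 0, 0, 0, 0, 0, 0]]]}}

```text
time_s: 8.15
position: [0.6614, 0.1248, 0.1323]
orientation: [-180.0, -0.0, 52.8]
ft_force: [0.7, -0.5, 0.2]
finger_gap: 0.0001
grip_force: 0.0
```

{"op": "carry_out", "data": {"commands": [[[0, 0, 0.03, 0, 0, 0, 0], [0, 0, 0, 0, 0, 0, 0]]]}}

```text
time_s: 8.4
position: [0.6614, 0.1248, 0.132]
orientation: [-180.0, -0.0, 52.8]
ft_force: [0.3, 0.3, -0.4]
finger_gap: 0.0001
grip_force: 0.0
```

{"op": "carry_out", "data": {"commands": [[[0, 0, 0.04, 0, 0, 0, 0], [0, 0, 0, 0, 0, 0, 0]]]}}

```text
time_s: 8.65
position: [0.6614, 0.1248, 0.1316]
orientation: [-180.0, -0.0, 52.8]
ft_force: [0.3, 0.6, 0.6]
finger_gap: -0.0001
grip_force: 0.0
```

{"op": "carry_out", "data": {"commands": [[[0, 0, 0.04, 0, 0, 0, 0], [0, 0, 0, 0, 0, 0, 0]]]}}

```text
time_s: 8.9
position: [0.6614, 0.1248, 0.1312]
orientation: [-180.0, -0.0, 52.8]
ft_force: [-0.8, -0.2, 0.5]
finger_gap: 0.0
grip_force: 0.0
```

{"op": "carry_out", "data": {"commands": [[[0, 0, 0.04, 0, 0, 0, 0], [0, 0, 0, 0, 0, 0, 0]]]}}

```text
time_s: 9.15
position: [0.6614, 0.1248, 0.1307]
orientation: [-180.0, -0.0, 52.8]
ft_force: [0.0, -0.3, -0.2]
finger_gap: 0.0003
grip_force: 0.0
```

```bash
python3 - <<'E'
from h import *
a=cams.grab_frame("scene"); b=cams.grab_frame("wrist")
a=cv2.resize(a[150:310,270:430],(600,600),interpolation=cv2.INTER_CUBIC)
cv2.imwrite("pics/s2.png",a); cv2.imwrite("pics/w2.png",b)
E
```

```text
(no output)
```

View pics/s2.png

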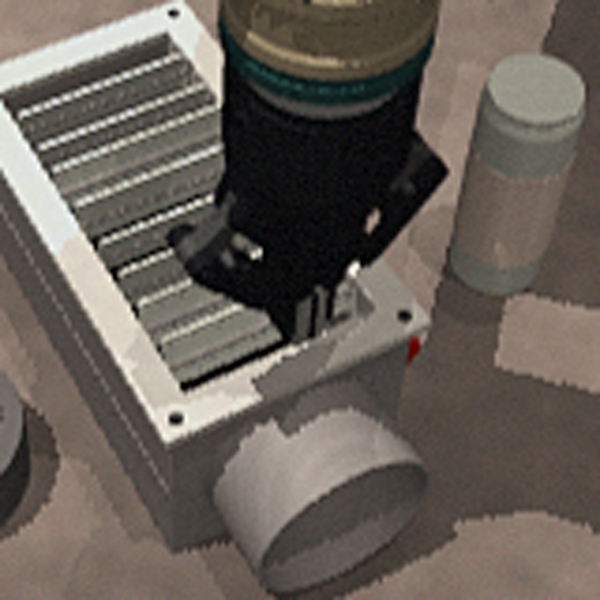

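View pics/w2.png

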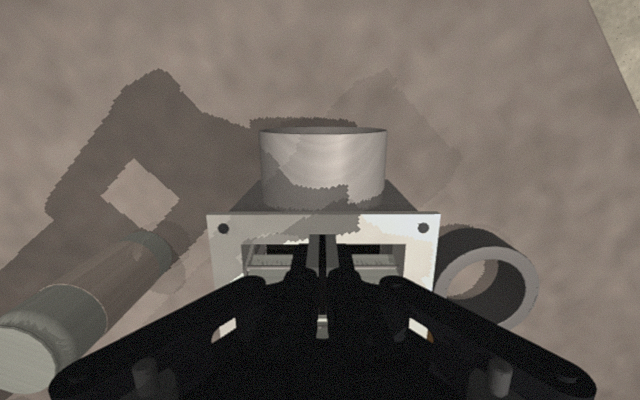

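```bash
python3 - <<'E'
from h import *
s=observe(); p=s["position"];print(p)
W=cams.calibration("wrist");S=cams.calibration("scene")
print("cam",-W["R"].T@W["t"])
e=np.array([np.cos(np.radians(52.92)),np.sin(np.radians(52.92)),0])
for o in(.008,.004,.0):
  for k in(-.011,0,.011):
    X=p+k*e-[0,0,o]; print(o,k,proj(W,X).round(1),((proj(S,X)-[270,150])*3.75).round(0))
# face height from the border corners in wrist view via known 146 width
im=cv2.imread("pics/w2.png"); 
m=(im.min(2)>165).astype(np.uint8)
for r in(216,222,230): 
    x=np.where(m[r,195:450])[0]+195; print(r,x.min(),x.max())
for z in(.122,.1235,.125,.1265):
    a,b=[onplane(W,q,z) for q in((206.5,214),(440.5,214))]; print(z,np.linalg.norm(a-b).round(4),a.round(4),b.round(4))
u=-e[:2];v=np.array([-u[1],u[0]]);c=np.array([.5884,.0284])
print([proj(W,np.r_[c+r*u+w*v,.125]).round(1).tolist() for r in(-.131,-.111) for w in(-.073,.073)])
E
```

```text
[0.66140966 0.12479788 0.13081369]
cam [0.70461653 0.1809715  0.29897676]
0.008 -0.011 [321.5 242.6] [278. 353.]
0.008 0 [321.4 226.8] [290. 369.]
0.008 0.011 [321.4 210.4] [301. 387.]
0.004 -0.011 [321.5 245.3] [278. 348.]
0.004 0 [321.4 229.2] [290. 365.]
0.004 0.011 [321.3 212.5] [302. 382.]
0.0 -0.011 [321.5 248.1] [279. 343.]
0.0 0 [321.4 231.7] [291. 360.]
0.0 0.011 [321.3 214.7] [302. 377.]
216 208 440
222 359 439
230 360 438
0.122 0.1478 [0.6087 0.1754 0.122 ] [0.7263 0.0859 0.122 ]
0.1235 0.1466 [0.6095 0.1754 0.1235] [0.7261 0.0867 0.1235]
0.125 0.1453 [0.6103 0.1755 0.125 ] [0.7259 0.0875 0.125 ]
0.1265 0.1441 [0.6111 0.1755 0.1265] [0.7258 0.0883 0.1265]
[[203.5, 213.3], [438.9, 212.6], [207.1, 242.9], [435.5, 242.2]]
```

The scene crop shows the fingertips ending near crop (310,335), and the wrist view shows them ending near (322,237). Both are short of the predicted tip positions, so I'll zoom in with the predicted points marked.

```bash
python3 - <<'E'
from h import *
s=observe(); p=s["position"]
W=cams.calibration("wrist");S=cams.calibration("scene")
a=cams.grab_frame("scene"); b=cams.grab_frame("wrist")
e=np.array([np.cos(np.radians(52.92)),np.sin(np.radians(52.92)),0]);f=np.array([e[1],-e[0],0])
def crop(im,C,x,y,w,h,k):
    o=cv2.resize(im[y:y+h,x:x+w],None,fx=k,fy=k,interpolation=cv2.INTER_CUBIC)
    o=np.clip(255*(o/255.)**.5,0,255).astype(np.uint8)
    for dk in(-.011,.011):
        for g in(-.012,.012):
            q=(proj(C,p+dk*e+g*f-[0,0,.008])-[x,y])*k; cv2.circle(o,tuple(int(t) for t in q),3,(0,0,255),1)
    return o
A=crop(a,S,325,205,50,60,8);B=crop(b,W,280,195,80,96,5)
cv2.imwrite("pics/z.png",np.hstack([A,B]))
E
```

```text
(no output)
```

View pics/z.png

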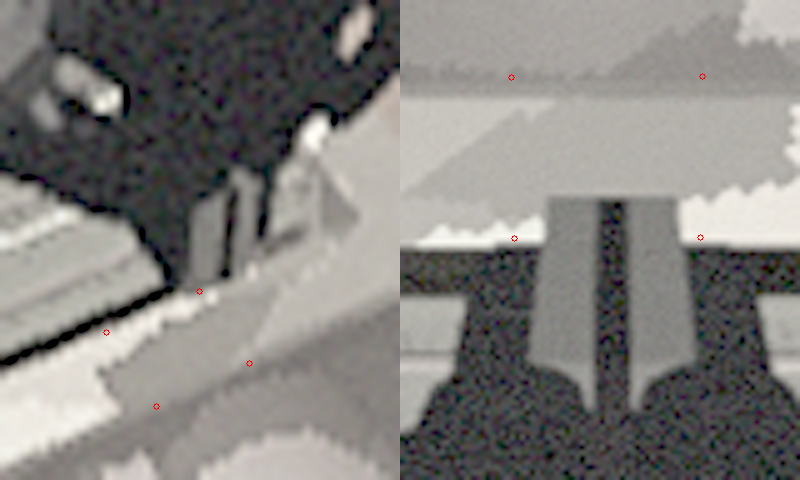

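```bash
python3 - <<'E'
from h import *
from pos import boxc
W=cams.calibration("wrist");S=cams.calibration("scene");p=observe()["position"]
for w,s in(((322.8,234.4),(352.9,239)),((309.6,234.4),(357.3,237.8)),((336,234.4),(348.5,240.4))):
    X,e=tri([(W,w),(S,s)]);print(X.round(4),round(e,4),(X-p).round(4),boxc({"position":X}))
E
```

```text
[0.6715 0.1367 0.1719] 0.0003 [0.0102 0.0119 0.0411] (np.float64(-0.1366), np.float64(0.001))
[0.668  0.1423 0.1753] 0.0005 [0.0066 0.0175 0.0445] (np.float64(-0.1389), np.float64(-0.0052))
[0.6754 0.131  0.1685] 0.001 [0.014  0.0062 0.0377] (np.float64(-0.1343), np.float64(0.0075))
```

```bash
python3 - <<'E'
from h import *
S=cams.calibration("scene");T=cams.calibration("top")
p=np.array([.1332,.5075,.2045]);y=np.radians(165.3);X=np.array([np.cos(y),np.sin(y),0]);Y=np.array([np.sin(y),-np.cos(y),0])
for o in(.008,0,-.041):
    print(o,[proj(S,p+k*X+g*Y-[0,0,o]).round(0).tolist() for k in(-.011,.011) for g in(-.0426,.0426)])
a=cv2.imread("pics/scene0.png")[10:110,560:640];a=cv2.resize(a,None,fx=6,fy=6,interpolation=cv2.INTER_CUBIC)
a=np.clip(255*(a/255.)**.5,0,255).astype(np.uint8)
for o,c in((.008,(0,0,255)),(-.041,(0,255,0))):
  for k in(-.011,.011):
    for g in(-.0426,.0426):
      cv2.circle(a,tuple(int(t) for t in (proj(S,p+k*X+g*Y-[0,0,o])-[560,10])*6),4,c,1)
cv2.imwrite("pics/st.png",a)
E
```

```text
0.008 [[587.0, 101.0], [630.0, 116.0], [591.0, 96.0], [633.0, 111.0]]
0 [[589.0, 98.0], [632.0, 113.0], [592.0, 93.0], [635.0, 108.0]]
-0.041 [[599.0, 81.0], [644.0, 97.0], [602.0, 76.0], [647.0, 92.0]]
```

View pics/st.png

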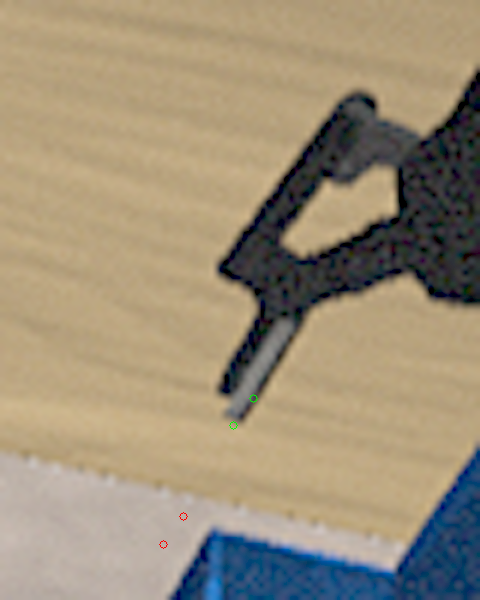

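The start image puts the real fingertips (crop 235,420) roughly 40–50 mm behind where the stated TCP would put them. So I can't trust the reported tip height. I'll go on with vision and touch, descending part way and measuring again.

{"op": "carry_out", "data": {"commands": [[[0, 0, 0.4, 0, 0, 0, 0], [0, 0, 0.4, 0, 0, 0, 0], [0, 0, 0.4, 0, 0, 0, 0], [0, 0, 0.3, 0, 0, 0, 0], [0, 0, 0, 0, 0, 0, 0]]]}}

```text
time_s: 9.98
position: [0.6612, 0.1248, 0.1154]
orientation: [-180.0, 0.0, 52.8]
ft_force: [-0.3, -0.1, -0.2]
finger_gap: 0.0002
grip_force: 0.0
```

```bash
python3 - <<'E'
from h import *
s=observe(); p=s["position"];print(s["time_s"],p,s["ft_force"])
W=cams.calibration("wrist");S=cams.calibration("scene")
a=cams.grab_frame("scene"); b=cams.grab_frame("wrist")
e=np.array([np.cos(np.radians(52.92)),np.sin(np.radians(52.92)),0]);f=np.array([e[1],-e[0],0])
def crop(im,C,x,y,w,h,k):
    o=cv2.resize(im[y:y+h,x:x+w],None,fx=k,fy=k,interpolation=cv2.INTER_CUBIC)
    o=np.clip(255*(o/255.)**.5,0,255).astype(np.uint8)
    for oo,col in((-.025,(0,0,255)),(-.042,(0,255,0))):
      for dk in(-.011,.011):
        for g in(-.008,.008):
            q=(proj(C,p+dk*e+g*f-[0,0,oo])-[x,y])*k; cv2.circle(o,tuple(int(t) for t in q),3,col,1)
    return o
A=crop(a,S,320,205,50,60,8);B=crop(b,W,280,195,80,96,5)
cv2.imwrite("pics/z2.png",np.hstack([A,B]))
E
```

```text
9.975 [0.66123794 0.1247703  0.11537818] [-0.2965816  -0.06893487 -0.18970633]
```

View pics/z2.png

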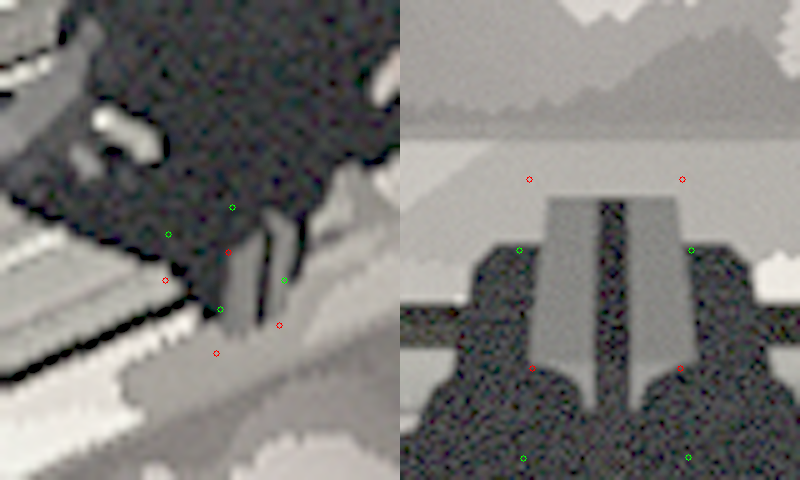

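The true fingertips are about 30 mm behind the reported TCP, and both views agree (wrist row 234, scene tip between the red and green marks). Contact should therefore come at a reported z of about 0.095.

{"op": "carry_out", "data": {"commands": [[[0, 0, 0.4, 0, 0, 0, 0], [0, 0, 0.4, 0, 0, 0, 0], [0, 0, 0.4, 0, 0, 0, 0], [0, 0, 0.3, 0, 0, 0, 0], [0, 0, 0.05, 0, 0, 0, 0], [0, 0, 0.05, 0, 0, 0, 0], [0, 0, 0, 0, 0, 0, 0]]]}}

```text
time_s: 10.95
position: [0.6615, 0.1248, 0.1]
orientation: [180.0, -0.0, 52.8]
ft_force: [0.3, 0.2, 0.1]
finger_gap: -0.0003
grip_force: 0.0
```

{"op": "carry_out", "data": {"commands": [[[0, 0, 0.05, 0, 0, 0, 0], [0, 0, 0.05, 0, 0, 0, 0], [0, 0, 0, 0, 0, 0, 0]]]}}

```text
time_s: 11.32
position: [0.6615, 0.1248, 0.0991]
orientation: [180.0, -0.0, 52.8]
ft_force: [-0.6, -0.6, 1.1]
finger_gap: -0.0001
grip_force: 0.8
```

{"op": "carry_out", "data": {"commands": [[[0, 0, 0.05, 0, 0, 0, 0], [0, 0, 0.05, 0, 0, 0, 0], [0, 0, 0, 0, 0, 0, 0]]]}}

```text
time_s: 11.7
position: [0.6615, 0.1248, 0.0991]
orientation: [180.0, -0.0, 52.8]
ft_force: [-3.4, -0.4, 6.6]
finger_gap: -0.0003
grip_force: 3.3
```

Contact with the border came at z = 0.0991 (6.6 N). I'll back off to 1.9 mm above the face and sweep.

{"op": "carry_out", "data": {"commands": [[[0, 0, -0.3, 0, 0, 0, 0], [0, 0, 0, 0, 0, 0, 0]]]}}

```text
time_s: 11.95
position: [0.6615, 0.1248, 0.1007]
orientation: [180.0, -0.0, 52.8]
ft_force: [-0.6, 0.3, -0.4]
finger_gap: -0.0002
grip_force: 0.0
```

{"op": "carry_out", "data": {"commands": [[[-0.8, 0, 0, 0, 0, 0, 0], [-0.8, 0, 0, 0, 0, 0, 0], [-0.8, 0, 0, 0, 0, 0, 0], [-0.8, 0, 0, 0, 0, 0, 0], [-0.8, 0, 0, 0, 0, 0, 0], [-0.8, 0, 0, 0, 0, 0, 0], [-0.8, 0, 0, 0, 0, 0, 0]]]}}

```text
time_s: 12.82
position: [0.6274, 0.08, 0.1011]
orientation: [180.0, -0.1, 52.8]
ft_force: [1.1, 2.7, -0.0]
finger_gap: 0.0002
grip_force: 0.9
```

{"op": "carry_out", "data": {"commands": [[[-0.8, 0, 0.01, 0, 0, 0, 0], [-0.8, 0, 0, 0, 0, 0, 0], [-0.8, 0, 0, 0, 0, 0, 0], [-0.8, 0, 0, 0, 0, 0, 0], [-0.8, 0, 0, 0, 0, 0, 0], [-0.8, 0, 0, 0, 0, 0, 0], [-0.8, 0, 0, 0, 0, 0, 0], [-0.8, 0, 0, 0, 0, 0, 0], [-0.8, 0, 0, 0, 0, 0, 0], [-0.8, 0, 0, 0, 0, 0, 0]]]}}

```text
time_s: 14.08
position: [0.5788, 0.0163, 0.1007]
orientation: [-180.0, -0.0, 52.8]
ft_force: [2.0, 1.5, -0.2]
finger_gap: -0.0002
grip_force: 1.0
```

{"op": "carry_out", "data": {"commands": [[[-0.8, 0, 0, 0, 0, 0, 0], [-0.8, 0, 0, 0, 0, 0, 0], [-0.8, 0, 0, 0, 0, 0, 0], [-0.8, 0, 0, 0, 0, 0, 0], [-0.8, 0, 0, 0, 0, 0, 0], [-0.8, 0, 0, 0, 0, 0, 0], [-0.8, 0, 0, 0, 0, 0, 0], [-0.8, 0, 0, 0, 0, 0, 0], [-0.8, 0, 0, 0, 0, 0, 0], [-0.8, 0, 0, 0, 0, 0, 0]]]}}

```text
time_s: 15.32
position: [0.5302, -0.0477, 0.1006]
orientation: [-180.0, 0.0, 52.8]
ft_force: [-0.2, 0.3, 0.6]
finger_gap: 0.0001
grip_force: 0.3
```

```bash
python3 pos.py
```

```text
15.325 [ 0.5302 -0.0477  0.1006] [-1.7999e+02  2.0000e-02  5.2760e+01] [-0.16  0.28  0.59] 7.63511255770795e-05 0.008 [-9.1  7.5 87.5 -0.  85.  28.1]
(np.float64(0.0958), np.float64(-0.0005)) (array([ 2.168e+01, -1.000e-02]), -0.0029)
```

{"op": "carry_out", "data": {"commands": [[[-0.8, 0, 0, 0, 0, 0, 0], [-0.8, 0, 0, 0, 0, 0, 0], [-0.8, 0, 0, 0, 0, 0, 0], [0, 0, 0, 0, 0, 0, 0], [0, 0, -1, 0, 0, 0, 0], [0, 0, -3, 0, 0, 0, 0], [0, 0, -4, 0, 0, 0, 0], [-2, 0, -4, 0, 0, 0, 0], [-4, 0, 0, 0, 0, 0, 0], [-4, 0, 0, 0, 0, 0, 0]]]}}

```text
time_s: 16.58
position: [0.4554, -0.1464, 0.2221]
orientation: [179.9, -0.0, 52.8]
ft_force: [-0.1, -0.7, -0.4]
finger_gap: 0.0
grip_force: 0.0
```

{"op": "carry_out", "data": {"commands": [[[-4, 0, 0, 0, 0, 0, 0], [-4, 0, 0, 0, 0, 0, 0], [-2, 0, 0, 0, 0, 0, 0], [0, 0, 0, 0, 0, 0, 0], [0, 0, 0, 0, 0, 0, 0]]]}}

```text
time_s: 17.2
position: [0.3956, -0.225, 0.2211]
orientation: [180.0, -0.0, 52.8]
ft_force: [-0.0, -0.5, -0.7]
finger_gap: 0.0002
grip_force: 0.0
```

```bash
python3 - <<'E'
from h import *
C=cams.calibration("wrist")
I={n:cams.grab_frame(n) for n in("scene","top","wrist")}
for n in I: cv2.imwrite(f"pics/{n}9.png",I[n])
q={}
for n,sd,t in(("scene",(322,258),165),("top",(335,170),175)): q[n]=frame(I[n],t,sd)[0].round(1).tolist();print(n,q[n])
print(observe()["time_s"],observe()["position"],-C["R"].T@C["t"])
u=np.array([np.cos(np.radians(-127.08)),np.sin(np.radians(-127.08))])
a=cv2.resize(I["scene"][140:280,245:395],(600,560),interpolation=cv2.INTER_CUBIC)
cv2.imwrite("pics/s9c.png",a)
for n in I: 
    c=cams.calibration(n); print(n,[proj(c,np.r_[np.array([.5884,.0284])+r*u,.125]).round().tolist() for r in(-.131,.131)])
E
```

```text
scene [[317.9, 149.6], [384.3, 235.2], [314.1, 267.1], [256.5, 171.5]]
top [[280.9, 124.8], [393.0, 206.2], [346.1, 270.1], [232.7, 183.3]]
17.35 [ 0.39560146 -0.2248461   0.2207602 ] [ 0.43869916 -0.16877533  0.38928014]
scene [[350.0, 252.0], [288.0, 161.0]]
top [[257.0, 154.0], [370.0, 238.0]]
wrist [[322.0, -676.0], [323.0, -52.0]]
```

View pics/s9c.png

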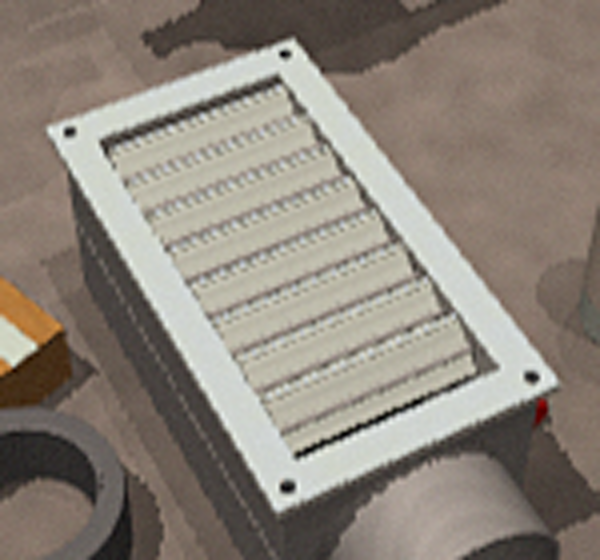

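The box hasn't moved (corners agree within 0.2 px), and all eight blades lean away from the collar with even spacing. I'll measure the angle in the top view.

```bash
python3 - <<'E'
from h import *
C=cams.calibration("top");I=cv2.imread("pics/top9.png")
u=np.array([np.cos(np.radians(-127.08)),np.sin(np.radians(-127.08))]);v=np.array([-u[1],u[0]]);c=np.array([.589,.0281])
f=lambda r,w:proj(C,np.r_[c+r*u+w*v,.1265])
src=np.float32([f(-.131,-.05),f(.131,-.05),f(.131,.05),f(-.131,.05)])
M=cv2.getPerspectiveTransform(src,np.float32([[0,0],[786,0],[786,300],[0,300]]))
o=cv2.warpPerspective(I,M,(786,300),flags=cv2.INTER_CUBIC)
for k in range(8):   # yellow: pivot, red: edge at 45deg
    for d,col in((0,(0,255,255)),(.0127,(0,0,255))):
        x=int((-.0875+.025*k+d+.131)*3000);cv2.line(o,(x,0),(x,60),col,1)
cv2.imwrite("pics/t9.png",o)
E
```

```text
(no output)
```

View pics/t9.png

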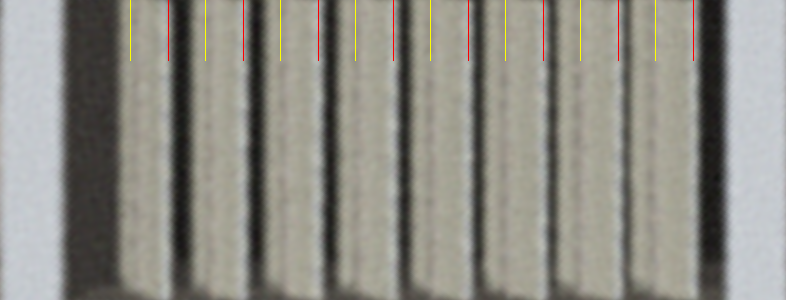

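All eight front edges lie within about 1 mm of the 45° marks. Examples are 170 against 168 for blade 1 and 697 against 693 for blade 8. The hand is clear, so I'm handing in.

```bash
python3 -c "
from rig import bot
print(bot.hand_in())"
```

```text
the job is handed in; nothing more can be done
None
```

I swept the blades once from collar to plain end: all eight now lean about 45° away from the collar, the box has not moved, the hand is clear, and the job was handed in at about 17 s.

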